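Cover the cooling weld coupons

TASK

The twin tray on the welding table has one hinged cover, standing ajar over the tray with the brass nozzle. Push the cover up and over its spine with your fingertips until it lies fully flat on the other tray, covering the two welded coupons, and back away. Only push it: do not pinch it or let it slam, and leave everything else where it is.

Things in the scene. Friction and masses are not known exactly. Their poses are not given: they have to be found in the camera images.
- trays: black steel twin tray fixed to the table, 160 (x, along the spine) x 204 (y) mm, rims 52 mm high, bearing blocks at the spine ends 66 mm. Origin on the table below the spine's middle, z up. The +y tray holds the nozzle, cover ajar over it at the start; the -y tray holds the coupons. Each runs 8 to 102 mm from the spine, floor 30 mm above the table, walls 5 mm. Place and yaw vary.
- cover (a joint): angle of the cover about the spine, rad: 0 flat on the +y tray, 1.571 upright, 3.142 flat on the -y tray (end stops at both). It starts ajar at 0.35 to 0.7. The hinge is stiff: friction (about 0.2 N m) holds the cover wherever it is left, so it does not fall by itself; 1 to 4 N at the free edge move it.
- cover_edge (a point): middle of the cover's free edge, half-way through its thickness, 118 mm from the spine axis. The cover is a flat rigid leaf 120 mm wide (along the spine), 8 mm thick, from 6 to 118 mm from the spine axis, about 0.2 kg, orange on the side that is up at the start, copper on the other; its free edge reaches 16 mm beyond the tray's outer wall.
- cover_spine (a point): middle of the spine axis, about which the cover turns, 56 mm above the table; the axis runs along x of trays.
- coupon_a: loose welded steel coupon, 40 x 64 x 6 mm (8 mm at its bead), lying in the -y tray, the -x one; origin at the centre of its underside.
- coupon_b: the same, the +x one in the -y tray.
- nozzle: loose brass nozzle, 18 mm across, 16 mm high, standing in the +y tray under the cover, 25 to 45 mm from the spine; origin at the centre of its underside.
- magnet: loose red magnet block, 50 x 28 x 28 mm, on the table about 150 mm from the trays' origin along their +x; origin at the centre of its underside.
- hammer: loose hammer lying on the table to the robot's right; bystander.
- brush: loose brush lying on the table to the robot's left; bystander.
- gel_jar: loose blue jar of anti-spatter gel, 64 mm across, 60 mm high, standing to the far left; bystander; origin at the centre of its underside.
- tip_cup: loose steel cup, 70 mm across, 70 mm high, standing far right; bystander; origin at the centre of its underside.

How it is judged:
By the outcome, as a careful person would: the job done as asked, in the order asked, and still so for the second after the job is handed in, with the robot touching nothing.
It also fails if it takes over 48 s, if anything falls off the work surface, if the arm or the gripper's body presses on something with over 40 N, if the wrist force passes 120 N, or if a joint passes its speed limit or range.

ROBOT

A 6-joint arm with a two-finger parallel gripper is mounted at the origin on the work surface. World frame = base frame: x ahead of the robot, y to its left, z up, the work surface at z = 0. Lengths are in m, angles in rad, forces in N, time in s.
With the tool pointing down it reaches from about 0.3 to 0.875 m from the base axis. Payload 4.2 kg.
Tool frame: the origin (TCP) lies at the very end of the fingers, on their centre line; the grasp point (between the pads) lies 19 mm behind it (manip.tcp_to_grasp is the distance from the TCP to the grasp point, in m); z points along the fingers, y is the line along which they close (so a half turn about z gives the same grasp; the last joint's range is limited). The gripper opens to 85 mm and grips with 20 to 120 N. Pads are 22 mm wide; open, the fingers measure 114 mm over their backs; the gripper's body (76 mm by 85 mm) begins 54 mm behind the grasp point. The pads swing forward as they close: fully open they stand 13 mm farther back than shut.
Start: joints at [1.222, 0.32, 1.565, -0, 1.257, -0.02], TCP at [0.186, 0.544, 0.231] pointing down, gripper open.
Joint ranges: [-3.11, 3.11], [-0.84, 2.01], [0.21, 2.61], [-1.34, 4.49], [0.05, 2.63], [-2.56, 2.56]. Speed limits (rad/s): [2.57, 2.57, 3.14, 3.14, 3.14, 3.14].

INTERFACE

Orientations are given as a unit quaternion [x, y, z, w].
In Python, from plant import manip gives the robot as it stands. The module is installed in compiled form; this text tells all that it offers.
- The arm moves only by the tool move_arm, never from a script. Its arguments are lists of equal length, an entry for each row: "translation": the shift along the tool's x, y, z in cm, a list of three; "twist": the turn, a rotation vector about the tool's x, y, z in rad, a list of three; "fingers": the closure, from 0 (fully open) to 1 (shut). A call has 1 to 20 rows; each row is the pose to reach, as a shift and turn from the pose commanded when the call began, along the tool's axes at that moment; what a row does not reach only later rows make up. A row lasts 1/8 s, in which the tool goes at most 62.5 mm and 10.7 degrees, less where a joint would pass 70% of its speed; a pose out of reach is approached as far as the arm can. A call with a gripper value outside its range is refused whole. The fingers move at their own pace and stop on an object; "force" is the grip in N (left out, the last holds). Time passes only in rows, so rows that repeat a pose let the fingers close. It gives the time, the measured TCP pose, the force, the opening and the grip force at its end, in the units of the state.
- manip.sense(): the state, without advancing time (a new reading comes with each control period).
- manip.read_camera(name): name is "scene" or "top"; returns (picture, depth): 384x512x3 uint8, red, green, blue; 384x512 float32, m along the optical axis (not along the pixel's ray), 0 where there is no reading.
- manip.camera_info(name): a dict with "K" (3x3 intrinsics, pixels), "D" ([k1, k2, p1, p2, k3] as OpenCV has them; the pictures are not rectified), "world_from_camera" (4x4, takes a point from camera to world coordinates). Camera axes: x right, y up, looking along -z (the intrinsics and any distortion apply to the point x, -y, -z); pixel columns grow to the right and rows downward; lengths in m; the calibration is good to about 2 mm. A picture is of the moment at which its call begins. camera_info takes no time and is no camera call.
- manip.finish_job(): hands the job in; it is judged then, once.
The state is a dict: "time": time; "joint_positions": joint angles; "joint_vel": joint speeds; "joint_torque": joint torques, N m; "ee_pos": TCP position; "orientation": TCP orientation; "force": force on the tool from outside, world axes, zero at the start; "torque": the same for the moment, N m; "width": finger opening in m; "grasp_force": force on a finger pad.
Only numpy, scipy, OpenCV 4.12 (cv2) and the standard library are available. Lean on these libraries where they do the work, as an engineer would, in place of code of your own. Each camera call takes 0.05 s, during which the arm holds its last target. There are 200 camera calls.

## Working session

There is one attempt and no reset: what is moved stays moved. The work goes in short steps, Python scripts to look and compute and a tool call to move; the robot and the scene stay as the last step left them, time stands still between calls to the robot, and variables do not carry over. Pictures are saved under pics/ and viewed, at most 10 in all, crops included, and the job is handed in when it is done.

Besides the shell and the picture viewer there is one more tool, called as name(argument=value, ...) on one line, values as JSON. move_arm: Moves the arm, as the interface text tells. Its arguments: {"type":"object","properties":{"translation":{"type":"array","items":{"type":"array","items":{"type":"number"}}},"twist":{"type":"array","items":{"type":"array","items":{"type":"number"}}},"fingers":{"type":"array","items":{"type":"number"}},"force":{"type":"number"}},"required":["translation","twist","fingers"]}

```bash
mkdir -p pics
python3 - <<'E'
from plant import manip
import cv2,numpy as np
s=manip.sense();print(s)
for n in("scene","top"):
    p,d=manip.read_camera(n);i=manip.camera_info(n);print(n,i)
    cv2.imwrite(f"pics/{n}0.png",p[...,::-1]);np.savez(f"{n}0.npz",p=p,d=d)
E
```

```text
{'time': 0.0, 'joint_positions': array([ 1.22201701e+00,  3.20298201e-01,  1.56566562e+00,  4.04595639e-05,
        1.25742513e+00, -2.00046086e-02]), 'joint_vel': array([ 0.00064113, -0.00093126,  0.00052373,  0.00010345, -0.000844  ,
        0.0009861 ]), 'joint_torque': array([ 5.39725499e-05, -4.15531790e+01, -2.34159654e+01,  1.03420700e-04,
        8.55023536e-03, -1.56228123e-05]), 'ee_pos': array([0.18548441, 0.54375501, 0.23048386]), 'orientation': array([ 1.63654078e-01,  9.86517377e-01, -8.79397510e-04, -1.83587683e-04]), 'force': array([0.59094375, 0.27579824, 0.10126221]), 'torque': array([ 0.02261688, -0.0282173 ,  0.0507445 ]), 'grasp_force': 0.0, 'width': 0.0853952445754188}
scene {'K': array([[472.05080277,   0.        , 247.74475991],
       [  0.        , 472.05080277, 181.47893671],
       [  0.        ,   0.        ,   1.        ]]), 'D': array([-0.11819789,  0.        ,  0.        ,  0.        ,  0.        ]), 'world_from_camera': array([[-0.15648638, -0.72180355,  0.67417479,  1.49333459],
       [ 0.98748371, -0.10072677,  0.12136735,  0.1466326 ],
       [-0.01969593,  0.68472897,  0.72853161,  1.05371876],
       [ 0.        ,  0.        ,  0.        ,  1.        ]])}
top {'K': array([[353.78499687,   0.        , 256.20341699],
       [  0.        , 353.78499687, 194.06834115],
       [  0.        ,   0.        ,   1.        ]]), 'D': array([0.00333914, 0.        , 0.        , 0.        , 0.        ]), 'world_from_camera': array([[-0.017592  ,  0.99219901, -0.12341655,  0.45617784],
       [-0.99984333, -0.0172154 ,  0.00411723, -0.0027296 ],
       [ 0.00196045,  0.12346965,  0.99234641,  1.18780927],
       [ 0.        ,  0.        ,  0.        ,  1.        ]])}
```

View pics/scene0.png

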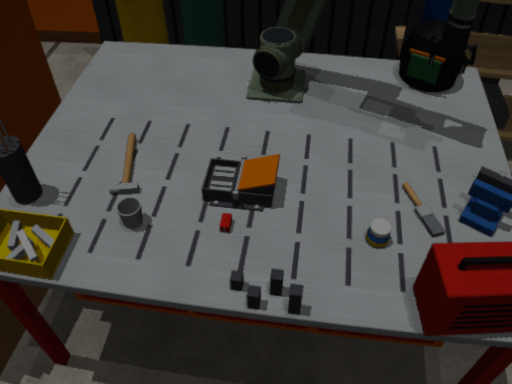

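View pics/top0.png

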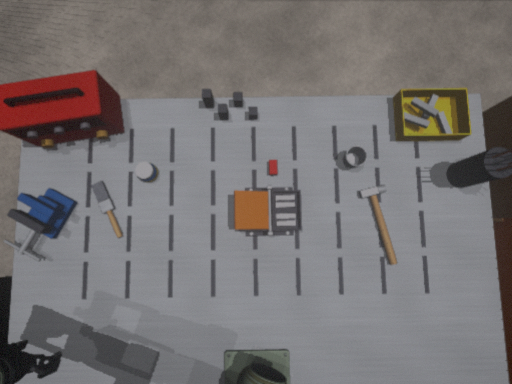

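The scene view shows the orange cover at about (258,172), the coupon tray to its left at (222,178) and the magnet at (226,222). In the top view the cover is at (252,211), the coupons at (286,211) and the magnet at (273,167). The spine runs roughly along world x.

```bash
cat > h.py <<'E'
import cv2,numpy as np
from plant import manip
def rays(n,uv):
    i=manip.camera_info(n);q=cv2.undistortPoints(np.float64(uv).reshape(-1,1,2),i["K"],i["D"])[:,0]
    T=i["world_from_camera"];return T[:3,3],np.c_[q[:,0],-q[:,1],-np.ones(len(q))]@T[:3,:3].T
def onz(n,uv,z):
    o,r=rays(n,uv);return o+r*((z-o[2])/r[:,2])[:,None]
def cloud(n,m,d):
    v,u=np.nonzero(m&(d>0));o,r=rays(n,np.c_[u,v]);return o+r*d[v,u][:,None]
def hsv(p):return cv2.cvtColor(p,cv2.COLOR_RGB2HSV)
def big(m):
    k,l,s,c=cv2.connectedComponentsWithStats(m.astype(np.uint8));return l==1+s[1:,4].argmax()
E
python3 - <<'E'
from h import *
for n,box in(("scene",(140,215,190,300)),("top",(150,245,220,310))):
    z=np.load(n+"0.npz");p,d=z["p"],z["d"];h=hsv(p)
    w=np.zeros(d.shape,bool);w[box[0]:box[1],box[2]:box[3]]=1
    o=big(w&(h[...,0]<22)&(h[...,0]>6)&(h[...,1]>150)&(h[...,2]>90))
    P=cloud(n,cv2.erode(o.astype(np.uint8),np.ones((3,3)))>0,d);c=P.mean(0);nn=np.linalg.svd(P-c)[2][2];nn*=np.sign(nn[2])
    print(n,"orange",o.sum(),c.round(4),"normal",nn.round(3),"tilt",np.arccos(nn[2]).round(3),"yaw of horiz normal",np.arctan2(nn[1],nn[0]).round(3))
    cs=cv2.findContours(o.astype(np.uint8),0,2)[0][0]
    box4=cv2.boxPoints(cv2.minAreaRect(cs));a=cv2.approxPolyDP(cs,5,True)[:,0]
    O,r=rays(n,a);t=((c-O)@nn)/(r@nn);print(a.tolist(),(O+r*t[:,None]).round(4).tolist())
    red=w&((h[...,0]<4)|(h[...,0]>174))&(h[...,1]>150)&(h[...,2]>60)
    w2=np.zeros_like(w);w2[box[0]:box[1]+20,box[2]:box[3]]=1
    red=big(w2&((h[...,0]<5)|(h[...,0]>174))&(h[...,1]>150)&(h[...,2]>60));R=cloud(n,red,d);print("magnet",red.sum(),np.median(R,0).round(4),R[:,2].max())
    dk=w2&(h[...,2]<70); D=cloud(n,dk,d);D=D[(D[:,2]>.02)&(D[:,2]<.08)]
    r=cv2.minAreaRect(np.float32(D[:,:2]*1000));print("dark rect mm",r)
    x0=p[box[0]-5:box[1]+25,box[2]-5:box[3]+5,::-1];cv2.imwrite(f"pics/{n}c.png",cv2.resize(x0,None,fx=4,fy=4,interpolation=cv2.INTER_CUBIC))
E
python3 -c "
import cv2,numpy as np
a=cv2.imread('pics/scenec.png');b=cv2.imread('pics/topc.png');h=max(a.shape[0],b.shape[0])
f=lambda i:cv2.copyMakeBorder(i,0,h-i.shape[0],0,0,0)
c=np.hstack([f(a),f(b)]);s=min(800/c.shape[1],600/c.shape[0]);print(s);cv2.imwrite('pics/both.png',cv2.resize(c,None,fx=s,fy=s))"
```

```text
scene orange 1007 [0.55   0.0103 0.0821] normal [-0.001 -0.362  0.932] tilt 0.37 yaw of horiz normal -1.573
[[278, 154], [245, 160], [238, 188], [273, 183]] [[0.4901, 0.0584, 0.1007], [0.4893, -0.0406, 0.0623], [0.6045, -0.0421, 0.0618], [0.6074, 0.0578, 0.1006]]
magnet 130 [ 0.6982 -0.0622  0.027 ] 0.032005204783210006
dark rect mm ((576.0150756835938, -74.51078796386719), (232.6693878173828, 203.7827606201172), 45.52696990966797)
top orange 1205 [0.5435 0.0096 0.0831] normal [-0.001 -0.364  0.932] tilt 0.372 yaw of horiz normal -1.574
[[236, 191], [236, 228], [266, 228], [266, 192]] [[0.602, 0.0552, 0.1009], [0.4878, 0.0564, 0.1013], [0.4872, -0.0364, 0.065], [0.602, -0.0389, 0.0642]]
magnet 77 [ 0.6903 -0.0623  0.0277] 0.03240735371696535
dark rect mm ((543.0006103515625, -60.396644592285156), (121.12646484375, 177.98655700683594), 4.408713340759277)
0.9090909090909091
```

View pics/both.png

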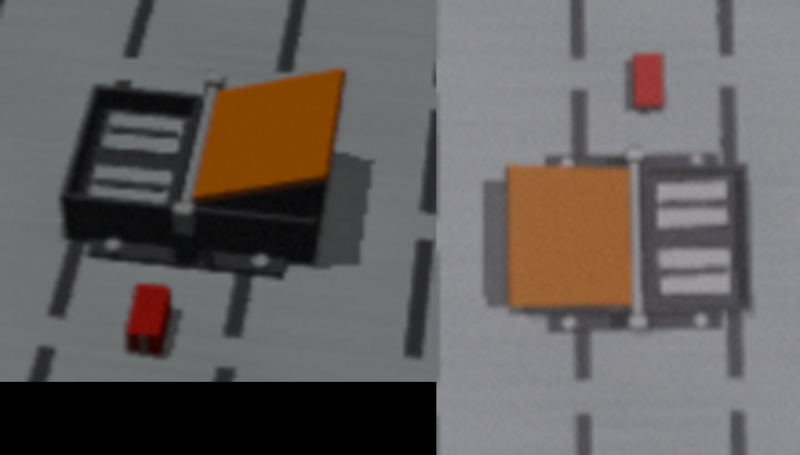

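Cover angle is about 0.37 rad, with trays yaw near 0 and the spine near y = -0.05. I'll refine the spine position and work out the first approach move.

```bash
cat >> h.py <<'E'
from scipy.spatial.transform import Rotation as R
def tgt(a):  # tool y=+x world, z tilted by a towards -y
    s,c=np.sin(a),np.cos(a);return np.array([[0,1,0],[c,0,-s],[-s,0,-c]])
def rel(p0,R0,p,Rt):
    return (R0.T@(np.asarray(p)-p0)*100).round(1).tolist(),R.from_matrix(R0.T@Rt).as_rotvec().round(2).tolist()
def now():
    s=manip.sense();return s["ee_pos"],R.from_quat(s["orientation"]).as_matrix(),s
E
python3 - <<'E'
from h import *
print("spine/wall from top",onz("top",[[270.3,211]],.062).round(4),onz("top",[[300.8,211]],.052).round(4))
g=[215,145];f=lambda x,y:[(x-436)/3.636+215,y/3.636+145]
print("spine ends top",onz("top",[f(636,154),f(638,322)],.066).round(4))
h=lambda x,y:[x/3.636+185,y/3.636+135]
print("spine ends scene",onz("scene",[h(214,78),h(183,208)],.066).round(4))
p,Rm,s=now()
print(rel(p,Rm,[.546,.19,.25],tgt(0)),rel(p,Rm,[.546,.19,.20],tgt(.8)))
E
```

```text
spine/wall from top [[ 0.541  -0.0514  0.062 ]] [[ 0.5401 -0.1499  0.052 ]]
spine ends top [[ 0.6166 -0.052   0.066 ]
 [ 0.4695 -0.0504  0.066 ]]
spine ends scene [[ 0.4783 -0.0458  0.066 ]
 [ 0.6251 -0.046   0.066 ]]
([-45.5, -21.8, -1.9], [-0.0, 0.0, 1.24]) ([-45.5, -21.8, 3.1], [0.49, -0.69, 1.17])
```

move_arm(translation=[[-45.5, -21.8, -1.9], [-45.5, -21.8, -1.9], [-45.5, -21.8, -1.9], [-45.5, -21.8, -1.9], [-45.5, -21.8, -1.9], [-45.5, -21.8, -1.9], [-45.5, -21.8, -1.9], [-45.5, -21.8, -1.9], [-45.5, -21.8, -1.9], [-45.5, -21.8, -1.9], [-45.5, -21.8, -1.9], [-45.5, -21.8, -1.9], [-45.5, -21.8, -1.9], [-45.5, -21.8, -1.9]], twist=[[0, 0, 1.24], [0, 0, 1.24], [0, 0, 1.24], [0, 0, 1.24], [0, 0, 1.24], [0, 0, 1.24], [0, 0, 1.24], [0, 0, 1.24], [0, 0, 1.24], [0, 0, 1.24], [0, 0, 1.24], [0, 0, 1.24], [0, 0, 1.24], [0, 0, 1.24]], fingers=[1, 1, 1, 1, 1, 1, 1, 1, 1, 1, 1, 1, 1, 1])

```text
time: 1.85
ee_pos: [0.5456, 0.1914, 0.2504]
orientation: [0.706, 0.708, 0.0, 0.0]
force: [1.1, 0.8, 0.5]
width: -0.0004
grasp_force: 0.0
```

```bash
cat >> h.py <<'E'
S=np.array([.546,-.050,.056])
def pose(th,a,L=.022,gap=0,back=0,rc=.094):
    e=np.array([0,np.cos(th),np.sin(th)]);n=np.array([0,-np.sin(th),np.cos(th)]);Rt=tgt(a)
    r=.118 if th<=np.pi/2-a else rc
    p=S+r*e-.004*n+.011*Rt[:,0]+(L*Rt[:,2] if th<=np.pi/2-a else 0)
    return p+gap*Rt[:,0]-back*Rt[:,2],Rt
E
python3 - <<'E'
from h import *
p,Rm,s=now()
for k in((.08,.008),(.0,.006)):
    q=pose(.371,.8,back=k[0],gap=k[1]);print(q[0].round(3),rel(p,Rm,*q))
print(s["joint_positions"])
E
```

```text
[0.546 0.116 0.122] ([-7.5, 0.0, 12.9], [0.0, -0.8, 0.0])
[0.546 0.057 0.068] ([-13.4, -0.0, 18.3], [0.0, -0.8, 0.0])
[3.17416400e-01 3.13556762e-01 1.52470777e+00 9.40764246e-05
 1.30314209e+00 3.14636374e-01]
```

move_arm(translation=[[0, 0, 0], [0, 0, 2], [0, 0, 4], [-2, 0, 7], [-5, 0, 10], [-7.5, 0, 12.9], [-7.5, 0, 12.9], [-7.5, 0, 12.9], [-7.5, 0, 12.9]], twist=[[0, -0.16, 0], [0, -0.32, 0], [0, -0.48, 0], [0, -0.64, 0], [0, -0.8, 0], [0, -0.8, 0], [0, -0.8, 0], [0, -0.8, 0], [0, -0.8, 0]], fingers=[1, 1, 1, 1, 1, 1, 1, 1, 1])

```text
time: 2.98
ee_pos: [0.547, 0.1169, 0.1228]
orientation: [0.651, 0.652, -0.273, 0.276]
force: [-0.4, -0.6, 0.4]
width: 0.0002
grasp_force: 0.0
```

Run:
```python
from h import *
p,Rm,s=now();print(p,s["joint_positions"].round(2),(R.from_matrix(tgt(.8).T@Rm)).as_rotvec().round(3))
q=pose(.371,.8,gap=.006);print(rel(p,Rm,*q))
pic,d=manip.read_camera("scene");cv2.imwrite("pics/s1.png",cv2.resize(pic[90:240,170:370,::-1],None,fx=4,fy=4,interpolation=cv2.INTER_CUBIC))
```

```text
[0.54698941 0.11694111 0.12277599] [ 0.55  0.61  1.64 -0.67  1.42  0.83] [-0.004  0.002  0.001]
([-0.2, -0.1, 8.1], [0.0, -0.0, -0.0])
```

View pics/s1.png

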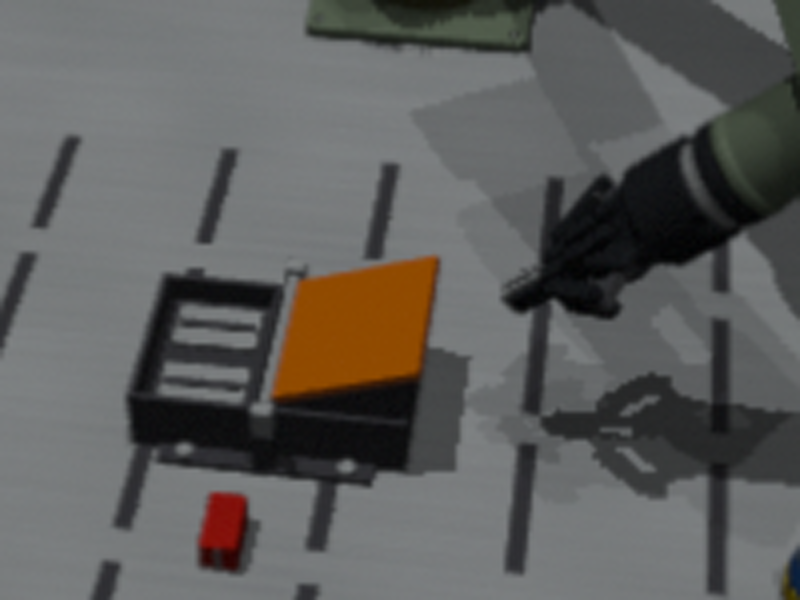

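The closed fingertip (crop pixel 510,295) stands right of the cover's free edge (425,320), tilted to slide under it.

move_arm(translation=[[0, 0, 2], [0, -0.1, 4], [-0.1, -0.1, 6], [-0.2, -0.1, 7.5], [-0.2, -0.1, 8.1], [-0.2, -0.1, 8.1]], twist=[[0, 0, 0], [0, 0, 0], [0, 0, 0], [0, 0, 0], [0, 0, 0], [0, 0, 0]], fingers=[1, 1, 1, 1, 1, 1])

```text
time: 3.78
ee_pos: [0.5454, 0.0565, 0.0664]
orientation: [0.651, 0.652, -0.275, 0.276]
force: [0.9, 0.1, 0.1]
width: 0.0004
grasp_force: 0.0
```

Run:
```python
from h import *
p,Rm,s=now();print(p,s["force"])
for th in np.r_[.371:.771:9j]:
    print(th.round(3),rel(p,Rm,*pose(th,.8)))
```

```text
[0.54535037 0.05648828 0.06644864] [0.8613575  0.07344252 0.12914832]
0.371 ([-0.6, 0.1, -0.1], [0.0, -0.0, 0.0])
0.421 ([-1.1, 0.1, -0.4], [0.0, -0.0, 0.0])
0.471 ([-1.7, 0.1, -0.6], [0.0, -0.0, 0.0])
0.521 ([-2.3, 0.1, -0.8], [0.0, -0.0, 0.0])
0.571 ([-2.8, 0.1, -0.9], [0.0, -0.0, 0.0])
0.621 ([-3.4, 0.1, -1.0], [0.0, -0.0, 0.0])
0.671 ([-4.0, 0.1, -1.1], [0.0, -0.0, 0.0])
0.721 ([-4.6, 0.1, -1.2], [0.0, -0.0, 0.0])
0.771 ([-5.2, 0.1, -1.0], [0.0, -0.0, 0.0])
```

move_arm(translation=[[-0.3, 0, 0], [-0.6, 0.1, -0.1], [-0.8, 0.1, -0.2], [-1.1, 0.1, -0.4], [-1.4, 0.1, -0.5], [-1.7, 0.1, -0.6], [-2.3, 0.1, -0.8], [-2.8, 0.1, -0.9], [-3.4, 0.1, -1.0], [-4.0, 0.1, -1.1], [-4.6, 0.1, -1.2], [-4.6, 0.1, -1.2]], twist=[[0, 0, 0], [0, 0, 0], [0, 0, 0], [0, 0, 0], [0, 0, 0], [0, 0, 0], [0, 0, 0], [0, 0, 0], [0, 0, 0], [0, 0, 0], [0, 0, 0], [0, 0, 0]], fingers=[1, 1, 1, 1, 1, 1, 1, 1, 1, 1, 1, 1])

```text
time: 5.28
ee_pos: [0.5463, 0.0322, 0.1084]
orientation: [0.651, 0.652, -0.275, 0.276]
force: [0.7, 0.2, 0.3]
width: 0.0003
grasp_force: 0.0
```

```bash
cat >> h.py <<'E'
def cover(n,pic,d,lo=0,hi=25):
    h=hsv(pic);P=None
    m=(h[...,0]<hi)&(h[...,0]>=lo)&(h[...,1]>100)&(h[...,2]>50)
    v,u=np.nonzero(m&(d>0));o,r=rays(n,np.c_[u,v]);Q=o+r*d[v,u][:,None]
    return Q[(abs(Q[:,0]-.546)<.058)&(np.hypot(Q[:,1]+.05,Q[:,2]-.056)<.125)&(Q[:,2]>.045)]
def angle(n="scene"):
    pic,d=manip.read_camera(n);Q=cover(n,pic,d);v=Q-S;k=np.hypot(v[:,1],v[:,2])>.05
    t=np.arctan2(v[k,2],v[k,1]);return pic,k.sum(),np.median(t).round(3),(np.hypot(v[:,1],v[:,2]).max()).round(3)
E
python3 - <<'E'
from h import *
p,Rm,s=now();print(p,s["force"])
for n in("scene","top"):
  r=angle(n);print(r[1:])
pic=manip.read_camera("scene")[0]
cv2.imwrite("pics/s2.png",cv2.resize(pic[110:230,180:340,::-1],None,fx=4,fy=4,interpolation=cv2.INTER_CUBIC))
E
```

```text
[0.54634522 0.03217905 0.10840959] [0.71326153 0.21014941 0.2701836 ]
(np.int64(503), np.float64(0.767), np.float64(0.122))
(np.int64(705), np.float64(0.779), np.float64(0.123))
```

View pics/s2.png

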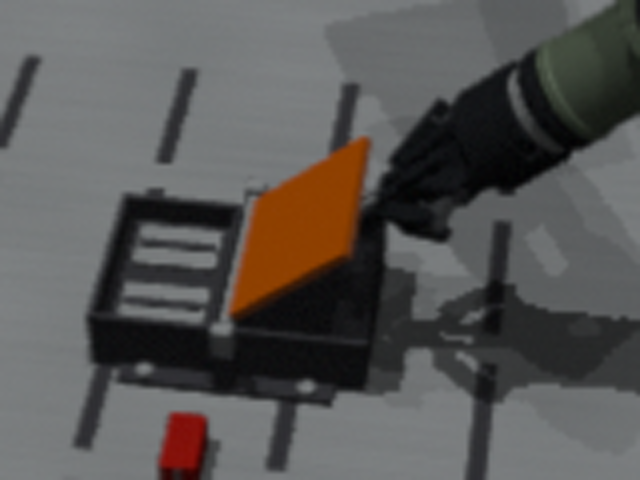

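The cover stands higher now at true angle about 0.72 (the measurement includes the 4 mm face offset), and the fingertip is under its edge at crop pixel (372,205). On to the upright.

```bash
cat >> h.py <<'E'
def af(th):return float(np.interp(th,[1.0,2.0],[.8,0]))
def plan(ths,rc=.095,gap=0):
    p,Rm,s=now();o=[rel(p,Rm,*pose(t,af(t),rc=rc,gap=gap)) for t in ths]
    print(p,s["force"].round(1));print([x[0] for x in o]);print([x[1] for x in o])
E
python3 - <<'E'
from h import *
plan(np.arange(.76,1.72,.055))
E
```

```text
[0.54629259 0.03263349 0.10790178] [-0.   0.   0.7]
[[-0.4, -0.0, -0.1], [-1.0, -0.0, 0.0], [-1.5, -0.0, 0.1], [-2.0, -0.0, 0.1], [-2.5, -0.0, 0.2], [-3.0, -0.0, 0.2], [-3.5, -0.0, 0.3], [-4.0, -0.0, 0.4], [-4.5, -0.0, 0.6], [-5.0, -0.0, 0.7], [-5.5, -0.0, 0.9], [-6.0, -0.0, 1.1], [-6.4, -0.0, 1.4], [-6.9, -0.0, 1.6], [-7.3, -0.0, 1.9], [-7.7, -0.0, 2.2], [-8.1, -0.0, 2.6], [-8.4, -0.0, 2.9]]
[[0.0, 0.0, 0.0], [0.0, 0.0, 0.0], [0.0, 0.0, 0.0], [0.0, 0.0, 0.0], [0.0, 0.0, 0.0], [0.0, 0.03, 0.0], [0.0, 0.07, 0.0], [0.0, 0.12, 0.0], [0.0, 0.16, 0.0], [0.0, 0.2, 0.0], [0.0, 0.25, 0.0], [0.0, 0.29, 0.0], [0.0, 0.34, 0.0], [0.0, 0.38, 0.0], [0.0, 0.42, 0.0], [0.0, 0.47, 0.0], [0.0, 0.51, 0.0], [0.0, 0.56, 0.0]]
```

move_arm(translation=[[-0.4, 0, -0.1], [-1.0, 0, 0], [-1.5, 0, 0.1], [-2.0, 0, 0.1], [-2.5, 0, 0.2], [-3.0, 0, 0.2], [-3.5, 0, 0.3], [-4.0, 0, 0.4], [-4.5, 0, 0.6], [-5.0, 0, 0.7], [-5.5, 0, 0.9], [-6.0, 0, 1.1], [-6.4, 0, 1.4], [-6.9, 0, 1.6], [-7.3, 0, 1.9], [-7.7, 0, 2.2], [-8.1, 0, 2.6], [-8.4, 0, 2.9], [-8.4, 0, 2.9]], twist=[[0, 0, 0], [0, 0, 0], [0, 0, 0], [0, 0, 0], [0, 0, 0], [0, 0.03, 0], [0, 0.07, 0], [0, 0.12, 0], [0, 0.16, 0], [0, 0.2, 0], [0, 0.25, 0], [0, 0.29, 0], [0, 0.34, 0], [0, 0.38, 0], [0, 0.42, 0], [0, 0.47, 0], [0, 0.51, 0], [0, 0.56, 0], [0, 0.56, 0]], fingers=[1, 1, 1, 1, 1, 1, 1, 1, 1, 1, 1, 1, 1, 1, 1, 1, 1, 1, 1])

```text
time: 7.8
ee_pos: [0.5458, -0.048, 0.1487]
orientation: [0.702, 0.702, -0.085, 0.085]
force: [0.3, -1.0, -0.0]
width: 0.0002
grasp_force: 0.0
```

Run:
```python
from h import *
plan(np.arange(1.75,2.76,.055))
for n in("scene","top"):
  r=angle(n);print(r[1:])
cv2.imwrite("pics/s3.png",cv2.resize(manip.read_camera("scene")[0][110:230,180:340,::-1],None,fx=4,fy=4,interpolation=cv2.INTER_CUBIC))
```

```text
[ 0.54583885 -0.04801953  0.14872176] [ 0.3 -1.  -0. ]
[[-0.4, 0.0, 0.2], [-0.9, 0.0, 0.3], [-1.3, 0.0, 0.5], [-1.8, 0.0, 0.7], [-2.3, 0.0, 1.0], [-2.7, 0.0, 1.2], [-3.1, 0.0, 1.6], [-3.5, 0.0, 1.9], [-3.9, 0.0, 2.3], [-4.2, 0.0, 2.7], [-4.5, 0.0, 3.1], [-4.8, 0.0, 3.5], [-5.1, 0.0, 4.0], [-5.4, 0.0, 4.4], [-5.6, 0.0, 4.9], [-5.8, 0.0, 5.4], [-6.0, 0.0, 5.9], [-6.1, 0.0, 6.4], [-6.2, 0.0, 6.9]]
[[0.0, 0.04, -0.0], [0.0, 0.08, -0.0], [0.0, 0.13, -0.0], [0.0, 0.17, -0.0], [0.0, 0.22, -0.0], [0.0, 0.24, -0.0], [0.0, 0.24, -0.0], [0.0, 0.24, -0.0], [0.0, 0.24, -0.0], [0.0, 0.24, -0.0], [0.0, 0.24, -0.0], [0.0, 0.24, -0.0], [0.0, 0.24, -0.0], [0.0, 0.24, -0.0], [0.0, 0.24, -0.0], [0.0, 0.24, -0.0], [0.0, 0.24, -0.0], [0.0, 0.24, -0.0], [0.0, 0.24, -0.0]]
(np.int64(109), np.float64(1.69), np.float64(0.122))
(np.int64(129), np.float64(1.686), np.float64(0.123))
```

View pics/s3.png

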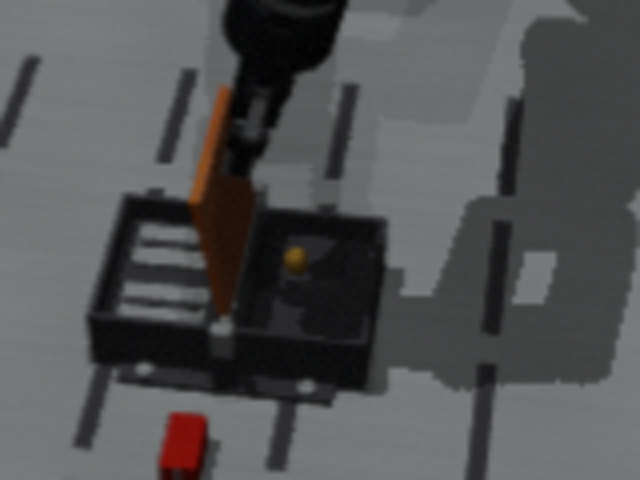

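The cover is just past upright, with the fingertip on its copper side and the nozzle undisturbed at crop pixel (295,260). Continuing.

move_arm(translation=[[-0.4, 0, 0.2], [-0.9, 0, 0.3], [-1.3, 0, 0.5], [-1.8, 0, 0.7], [-2.3, 0, 1.0], [-2.7, 0, 1.2], [-3.1, 0, 1.6], [-3.5, 0, 1.9], [-3.9, 0, 2.3], [-4.2, 0, 2.7], [-4.5, 0, 3.1], [-4.8, 0, 3.5], [-5.1, 0, 4.0], [-5.4, 0, 4.4], [-5.6, 0, 4.9], [-5.8, 0, 5.4], [-6.0, 0, 5.9], [-6.1, 0, 6.4], [-6.1, 0, 6.4]], twist=[[0, 0.04, 0], [0, 0.08, 0], [0, 0.13, 0], [0, 0.17, 0], [0, 0.22, 0], [0, 0.24, 0], [0, 0.24, 0], [0, 0.24, 0], [0, 0.24, 0], [0, 0.24, 0], [0, 0.24, 0], [0, 0.24, 0], [0, 0.24, 0], [0, 0.24, 0], [0, 0.24, 0], [0, 0.24, 0], [0, 0.24, 0], [0, 0.24, 0], [0, 0.24, 0]], fingers=[1, 1, 1, 1, 1, 1, 1, 1, 1, 1, 1, 1, 1, 1, 1, 1, 1, 1, 1])

```text
time: 10.32
ee_pos: [0.5463, -0.1208, 0.0995]
orientation: [0.706, 0.708, -0.0, -0.0]
force: [0.5, -0.7, 0.7]
width: 0.0
grasp_force: 0.0
```

Run:
```python
from h import *
plan(np.r_[np.arange(2.73,3.14,.03),3.1416,3.17])
for n in("scene","top"):
  r=angle(n);print(r[1:])
cv2.imwrite("pics/s4.png",cv2.resize(manip.read_camera("scene")[0][110:230,180:340,::-1],None,fx=4,fy=4,interpolation=cv2.INTER_CUBIC))
```

```text
[ 0.54630399 -0.1208499   0.09945022] [ 0.5 -0.7  0.7]
[[-0.4, -0.0, 0.2], [-0.5, -0.0, 0.4], [-0.6, -0.0, 0.7], [-0.7, -0.0, 1.0], [-0.8, -0.0, 1.2], [-0.9, -0.0, 1.5], [-1.0, -0.0, 1.8], [-1.0, -0.0, 2.1], [-1.1, -0.0, 2.3], [-1.2, -0.0, 2.6], [-1.2, -0.0, 2.9], [-1.3, -0.0, 3.2], [-1.3, -0.0, 3.5], [-1.3, -0.0, 3.7], [-1.3, -0.0, 3.9], [-1.3, -0.0, 4.2]]
[[-0.0, -0.0, 0.0], [-0.0, -0.0, 0.0], [-0.0, -0.0, 0.0], [-0.0, -0.0, 0.0], [-0.0, -0.0, 0.0], [-0.0, -0.0, 0.0], [-0.0, -0.0, 0.0], [-0.0, -0.0, 0.0], [-0.0, -0.0, 0.0], [-0.0, -0.0, 0.0], [-0.0, -0.0, 0.0], [-0.0, -0.0, 0.0], [-0.0, -0.0, 0.0], [-0.0, -0.0, 0.0], [-0.0, -0.0, 0.0], [-0.0, -0.0, 0.0]]
(np.int64(433), np.float64(2.649), np.float64(0.117))
(np.int64(51), np.float64(2.647), np.float64(0.115))
```

View pics/s4.png

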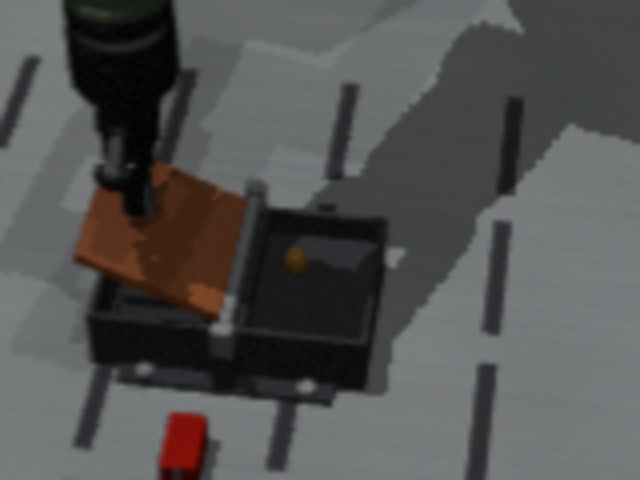

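The cover leans over the coupon tray at about 2.69 rad, with the fingertip on its copper side. Pressing it down slowly.

move_arm(translation=[[-0.4, 0, 0.2], [-0.5, 0, 0.4], [-0.6, 0, 0.7], [-0.7, 0, 1.0], [-0.8, 0, 1.2], [-0.9, 0, 1.5], [-1.0, 0, 1.8], [-1.0, 0, 2.1], [-1.1, 0, 2.3], [-1.2, 0, 2.6], [-1.2, 0, 2.9], [-1.3, 0, 3.1], [-1.3, 0, 3.3], [-1.3, 0, 3.5], [-1.3, 0, 3.6], [-1.3, 0, 3.7], [-1.3, 0, 3.8], [-1.3, 0, 3.8]], twist=[[0, 0, 0], [0, 0, 0], [0, 0, 0], [0, 0, 0], [0, 0, 0], [0, 0, 0], [0, 0, 0], [0, 0, 0], [0, 0, 0], [0, 0, 0], [0, 0, 0], [0, 0, 0], [0, 0, 0], [0, 0, 0], [0, 0, 0], [0, 0, 0], [0, 0, 0], [0, 0, 0]], fingers=[1, 1, 1, 1, 1, 1, 1, 1, 1, 1, 1, 1, 1, 1, 1, 1, 1, 1])

```text
time: 12.72
ee_pos: [0.5466, -0.1337, 0.0619]
orientation: [0.706, 0.708, 0.0, -0.0]
force: [0.3, -0.2, 1.4]
width: -0.0001
grasp_force: 0.1
```

move_arm(translation=[[0, 0, 0.1], [0, 0, 0.2], [0, 0, 0.2], [0, 0, 0.2]], twist=[[0, 0, 0], [0, 0, 0], [0, 0, 0], [0, 0, 0]], fingers=[1, 1, 1, 1])

```text
time: 13.22
ee_pos: [0.5466, -0.1338, 0.0601]
orientation: [0.706, 0.708, 0.0, 0.0]
force: [0.4, -0.4, 1.5]
width: -0.0004
grasp_force: 0.7
```

move_arm(translation=[[0, 0, 0.1], [0, 0, 0.1], [0, 0, 0.2], [0, 0, 0.2]], twist=[[0, 0, 0], [0, 0, 0], [0, 0, 0], [0, 0, 0]], fingers=[1, 1, 1, 1])

```text
time: 13.72
ee_pos: [0.5466, -0.1338, 0.0599]
orientation: [0.706, 0.708, 0.0, 0.0]
force: [-3.1, 0.7, 13.5]
width: 0.0002
grasp_force: 6.6
```

The force rose to 13.5 N with no further travel, so the cover is on its stop. Backing away straight up.

move_arm(translation=[[0, 0, -0.3], [0, 0, -1.5], [0, 0, -4], [0, 0, -8], [0, 0, -12], [8, 0, -16], [14, 0, -18], [20, 0, -18], [20, 0, -18], [20, 0, -18]], twist=[[0, 0, 0], [0, 0, 0], [0, 0, 0], [0, 0, 0], [0, 0, 0], [0, 0, 0], [0, 0, 0], [0, 0, 0], [0, 0, 0], [0, 0, 0]], fingers=[1, 1, 1, 1, 1, 1, 1, 1, 1, 1])

```text
time: 14.98
ee_pos: [0.5461, 0.0678, 0.2386]
orientation: [0.705, 0.709, 0.0, 0.0]
force: [-0.3, -1.0, -0.3]
width: 0.0001
grasp_force: 0.0
```

Run:
```python
from h import *
for n in("scene","top"):
  pic,d=manip.read_camera(n);Q=cover(n,pic,d);Q=Q[Q[:,1]<-.06]
  if len(Q)>20:
    A=np.c_[Q[:,1]+.05,np.ones(len(Q))];print(n,len(Q),"slope,z0",np.linalg.lstsq(A,Q[:,2],rcond=None)[0].round(4),Q.min(0).round(3),Q.max(0).round(3))
  if n=="scene":cv2.imwrite("pics/s5.png",cv2.resize(pic[110:250,100:400,::-1],None,fx=2.6,fy=2.6,interpolation=cv2.INTER_CUBIC))
```

```text
scene 988 slope,z0 [0.0036 0.0591] [ 0.488 -0.165  0.051] [ 0.604 -0.06   0.066]
top 1153 slope,z0 [0.0003 0.0599] [ 0.488 -0.163  0.052] [ 0.602 -0.06   0.066]
```

View pics/s5.png

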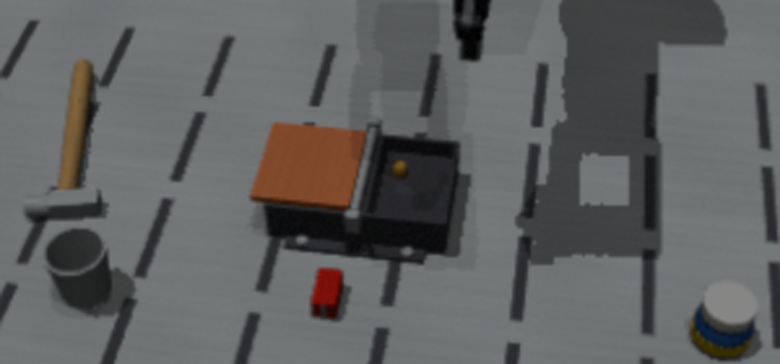

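The copper side is up and flat over the coupon tray (crop pixels 255–365, 125–205): the measured slope is at most 0.004 and the face height is 0.060 m. The nozzle, magnet, jar and cup have not moved, and the arm is clear.

```bash
python3 -c "
from plant import manip
print(manip.finish_job())"
```

```text
the job is handed in; nothing more can be done
None
```

The cover was pushed over its spine with the closed fingertips and lies flat on the -y tray over the coupons; the arm backed away clear, and the job was handed in about 15 s into the 48 s allowed.

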